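# Eject a cast bracket from its bench mould and lay it in the tray

## Task

The bracket in the bench mould has cured: swing the hold-down finger clear of the cavity, pull the ejector lever all the way over so that the pins raise the casting, then lift the casting out and lay it gently, flat and right way up, on the floor of the steel tray, clear of the casting already there. Push the ejector lever all the way back so that the pins are down for the next pour, leave the hold-down swung clear, and do not disturb the finished casting or the other things on the bench.

Things in the scene. Friction and masses are not known exactly. Their poses are not given: they have to be found in the camera images.
- mould: Fixed bench mould; origin at bench level under its centre, z up, turned up to 0.4 rad from the world axes. Dark sole plate x -88 to 88, y -84 to 64, 10 mm high; aluminium block x -60 to 60, y -50 to 50, its face at z 45. The lever stands at its -y side, the hold-down at its (+x, +y) corner. Low stops (35 mm) for the lever at x +-17, y -67.
- mould_cavity (a point): Floor of the open T-shaped cavity in the mould's bright steel insert, at mould (0, 4, 30) mm under the casting's origin; axes as the mould's. 15 mm deep, 2 mm wider all round than the casting, whose top lies 1 mm below the face until ejected. Four 6 mm ejector pins come up through the floor.
- hold_down (a joint): Angle of the hold-down finger, rad, 0 to 2.0: flat steel bar, 12 mm wide, 2 to 8 mm above the face. Near 0 (start 0 to 0.1) its end lies over the casting's cross-bar and stops it rising; growing, it swings clockwise seen from above, the end going towards the mould's +y and out over the edge. From 0.9 on it is well clear of the cavity. Stays where left; about 1 N at the knob moves it.
- hold_down_pivot (a point): Vertical pivot axis of the hold-down finger, at mould (46, 38) mm, on the face. From pivot to knob axis 50.6 mm; at 0 rad the knob lies at mould (-2, 22), at 1.9 rad straight towards +y from the pivot.
- hold_down_knob (a point): Mid-height of the upright black knob on the end of the hold-down finger, 12 mm in diameter, z 53 to 75 mm.
- ejector_lever (a joint): Angle of the ejector lever, rad, 0 to 1.22, swinging in the mould's x-z plane. At 0 (start 0 to 0.03) it leans 35 deg from vertical towards the mould's +x (away from the robot), pins down; growing, it rises and goes over; at 1.22 it leans 35 deg towards -x. Pins and casting rise 11.5 mm per rad, leaving 12 mm of casting above the face. Stays where left; about 3 N at the ball moves it.
- lever_knob (a point): Centre of the black ball (18 mm in diameter) on the lever's end; 80 mm from the pivot, which lies along the mould's y at mould (0, -67, 24) mm; rod 8 mm thick. 90 mm above the bench at either end of the swing, 104 mm when upright. Push along its arc: a finger that rubs straight across it may jam.
- casting: Black T-shaped cast bracket, 14 mm thick, 32 to 63 g, loose in the cavity, axes along the mould's. Origin: underside of its stem, 3 mm from the centre of mass; x across the stem, y along it towards the cross-bar, z up. Stem 20 mm wide (x -10 to 10), y -31 to 9; cross-bar 44 mm wide (x -22 to 22), y 9 to 27.
- tray: Fixed open steel instrument tray, 250 x 136 x 28 mm, origin at the centre of its underside, x along its length. Flat floor x -109 to 109, y -52 to 52, its top at z 2; rim 28 mm high. Turned up to 0.4 rad either way from the world axes.
- finished_casting: A finished casting, the same shape and frame as the other, lying flat on the tray floor within 80 mm of its centre along its length, stem roughly (within 0.35 rad) along the tray's y. To be left alone.
- loupe: Black loupe standing between mould and tray, 40 mm wide, 38 mm high, origin under its centre. Bystander.
- collet_0: Steel collet, 25 mm wide, 30 mm high, standing between mould and tray, origin under its centre. Bystander.
- sample_jar: Small jar, 30 mm wide, 36 mm high, between mould and tray, origin under its centre. Bystander.
- driver_purple: Small purple screwdriver, 181 mm long, lying at the right. Bystander.
- dish_b: Petri dish, 62 mm wide, 16 mm high, at the right. Bystander.
- caliper: Caliper, 200 mm long, lying at the left. Bystander.
- bench_brush: Black brush, 163 mm long, lying at the left rear. Bystander.

How it is judged:
By the outcome, as a careful person would: the job done as asked, in the order asked, and still so for the second after the job is handed in, with the robot touching nothing.
It also fails if it takes over 67 s, if anything falls off the work surface, if the arm or the gripper's body presses on something with over 40 N, if the wrist force passes 120 N, or if a joint passes its speed limit or range.

## Robot

A 6-joint arm with a two-finger parallel gripper is mounted at the origin on a cart in front of the work surface, level with it; the furniture and walls round the work are solid. World frame = base frame: x ahead of the robot, y to its left, z up, the work surface at z = 0. Lengths are in mm, angles in rad, forces in N, time in s.
With the tool pointing down it reaches from about 375 to 975 mm from the base axis. Payload 3.8 kg.
Tool frame: the origin (TCP) lies on the mounting face of the last link; the fingertips stand 166 mm ahead of it and the grasp point (between the pads) lies 147 mm ahead of it; z points along the fingers, y is the line along which they close (so a half turn about z gives the same grasp; the last joint's range is limited). The gripper opens to 88 mm and grips with 3 to 60 N. Pads are 18 mm wide; open, the fingers measure 123 mm over their backs; the gripper's body (75 mm by 187 mm) begins 45 mm behind the grasp point.
Start: joints at [1.125, 0.264, 1.604, -0, 1.274, -0.037], TCP at [268.316, 619.376, 404.706] pointing down, gripper open.
Joint ranges: [-2.63, 2.63], [-0.94, 2.18], [0.31, 2.57], [-1.31, 4.45], [0, 2.66], [-2.55, 2.55]. Speed limits (rad/s): [2.57, 2.57, 3.14, 3.14, 3.14, 3.14].

## Interface

Orientations are given as a unit quaternion [x, y, z, w].
In Python, from plant import robot gives the robot as it stands.
- The arm moves only by the shell command python3 inch.py 'ROWS' [FORCE]. ROWS is a JSON list that holds a single list of rows (three levels of brackets), with 1 to 12 rows, each of 7 numbers: dx, dy, dz in shares of the most that a row can go, 1 being 62.5 mm, then a rotation vector rx, ry, rz in rad, then the opening from 0.0 (shut) to 1.0 (fully open); each row shifts and turns the commanded pose from where the row before left it, along the tool's axes as they then stand; what a row does not reach is not made up. A row lasts 1/8 s, in which the tool goes at most 62.5 mm and 0.188 rad, less where a joint would pass 70% of its speed; a pose out of reach is approached as far as the arm can. The fingers move at their own pace and stop on an object; FORCE is the grip in N (left out, the last holds). Time passes only in rows, so rows that do not move let the fingers close. It prints the time, the measured TCP pose, the force, the opening and the grip force at its end. Input that does not fit is refused with a message, and nothing moves.
- robot.read_state(): the state, without advancing time (a new reading comes with each control period).
- robot.snapshot(name): name is "scene" or "top" or "wrist"; returns a dict with "image" (400x640x3 uint8, red, green, blue), "vertical_fov" (degrees; the focal length in pixels is half the picture's height over the tangent of half this angle, whatever the lens; pixels are square), "cx", "cy" (the principal point, pixels), "origin" and "orientation" of the camera in the world. Camera axes: x right, y up, looking along -z (the intrinsics and any distortion apply to the point x, -y, -z); pixel columns grow to the right and rows downward; lengths in mm; the calibration is good to about 2 mm. A picture is of the moment at which its call begins. There is no depth.
- robot.job_done(): hands the job in; it is judged then, once.
The state is a dict: "t": time; "joint_pos": joint angles; "dq": joint speeds; "effort": joint torques, N m; "tool_pos": TCP position; "ee_rot": TCP orientation; "contact_force": force on the tool from outside, world axes, zero at the start; "moment": the same for the moment, N m; "width": opening from 0.0 (shut) to 1.0 (fully open); "grasp_force": force on a finger pad.
Only numpy, scipy, OpenCV 4.12 (cv2) and the standard library are available. Lean on these libraries where they do the work, as an engineer would, in place of code of your own. Each camera call takes 0.05 s, during which the arm holds its last target. There are 200 camera calls.

## Working session

There is one attempt and no reset: what is moved stays moved. The work goes in short steps, Python scripts to look and compute and a shell command to move; the robot and the scene stay as the last step left them, time stands still between calls to the robot, and variables do not carry over. Pictures are saved under pics/ and viewed, at most 10 in all, crops included, and the job is handed in when it is done.

```bash
ls; mkdir -p pics
python3 - <<'E'
from plant import robot
import cv2
for n in ("scene","top"):
    s=robot.snapshot(n); cv2.imwrite(f"pics/{n}0.png",s["image"][:,:,::-1])
    print(n,{k:v for k,v in s.items() if k!="image"})
print(robot.read_state())
E
```

```text
inch.py
pics
plant.py
scene {'vertical_fov': 47.25511453392257, 'cx': 314.6497279773209, 'cy': 201.00996912359494, 'origin': array([-343.08352302, -568.99879351, 1082.65971501]), 'orientation': array([ 0.3412605 , -0.19524826, -0.43756375,  0.80867629])}
top {'vertical_fov': 47.20155622703486, 'cx': 316.35008376482114, 'cy': 211.54024917916524, 'origin': array([ 426.65863986,  -41.22641816, 1442.58221185]), 'orientation': array([-0.04370878,  0.02787248,  0.71625743, -0.69590801])}
{'t': 0.1, 'joint_pos': array([ 1.12505781e+00,  2.64692016e-01,  1.60519711e+00, -2.71484419e-05,
        1.27371059e+00, -3.68904918e-02]), 'dq': array([-5.71247700e-04, -3.00301323e-03, -4.47629786e-03, -9.67567929e-05,
       -1.35891516e-04,  2.26520086e-04]), 'effort': array([ 8.24459712e-04, -5.03615355e+01, -3.58074653e+01,  7.31955143e-02,
        2.34779622e-02, -6.06769026e-05]), 'tool_pos': array([268.22093484, 619.10030896, 403.52438311]), 'ee_rot': array([ 2.02999191e-01,  9.79178391e-01, -9.77554781e-04, -2.27223593e-04]), 'contact_force': array([ 0.57439258,  0.25371978, -0.26621062]), 'moment': array([ 0.03923365, -0.0196631 , -0.0379341 ]), 'grasp_force': 0.0, 'width': 1.0000771851136305}
```

View pics/top0.png

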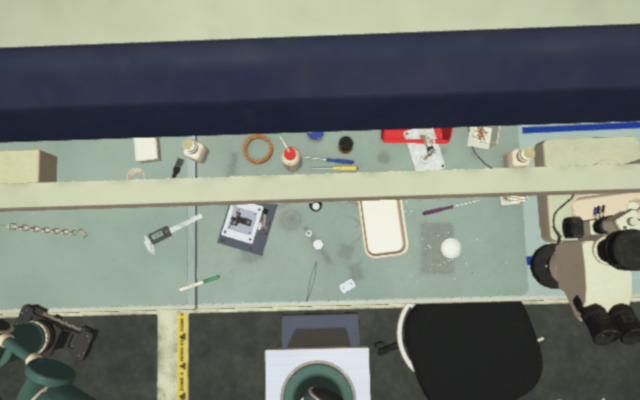

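View pics/scene0.png

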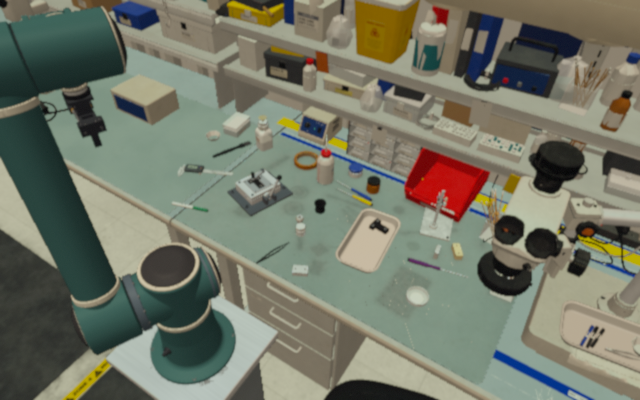

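```bash
cat > h.py <<'E'
import numpy as np, cv2, sys
from scipy.spatial.transform import Rotation as R
from plant import robot
def cal(s):
    f=200/np.tan(np.radians(s["vertical_fov"]/2)); return f,s["cx"],s["cy"],np.array(s["origin"]),R.from_quat(s["orientation"])
def ray(s,uv):
    f,cx,cy,o,r=cal(s); u,v=np.asarray(uv,float).reshape(-1,2).T
    return o,r.apply(np.c_[(u-cx)/f,-(v-cy)/f,-np.ones_like(u)])
def onz(s,uv,z):
    o,d=ray(s,uv); return o+d*((z-o[2])/d[:,2])[:,None]
def proj(s,P):
    f,cx,cy,o,r=cal(s); c=r.inv().apply(np.asarray(P,float).reshape(-1,3)-o)
    return np.c_[cx+f*c[:,0]/-c[:,2],cy-f*c[:,1]/-c[:,2]]
def tool(target,st=None,tip=166):
    "shift in the tool axes taking the fingertips to target"
    st=st or robot.read_state(); r=R.from_quat(st["ee_rot"])
    return r.inv().apply(np.asarray(target)-(st["tool_pos"]+r.apply([0,0,tip])))
def save(s,name,box=None,k=1):
    im=s["image"][:,:,::-1]
    if box: im=im[box[1]:box[3],box[0]:box[2]]
    cv2.imwrite("pics/"+name,cv2.resize(im,None,fx=k,fy=k,interpolation=cv2.INTER_CUBIC))
E
python3 - <<'E'
from h import *
s=robot.snapshot("top")
print(onz(s,[[243,215],[268,208],[224,202],[218,240],[265,254],[384,228],[362,200],[408,250],[318,244],[309,233],[316,207],[450,247]],0).round())
s=robot.snapshot("scene")
print(onz(s,[[378,227],[368,240],[262,188]],0).round())
w=robot.snapshot("wrist");st=robot.read_state()
c=R.from_quat(st["ee_rot"]).inv()
print("cam in tool",c.apply(w["origin"]-st["tool_pos"]),(c*R.from_quat(w["orientation"])).as_matrix().round(2),w["vertical_fov"])
print(R.from_quat(st["ee_rot"]).as_matrix().round(3))
E
```

```text
[[ 570.  222.    0.]
 [ 590.  142.    0.]
 [ 613.  283.    0.]
 [ 493.  303.    0.]
 [ 444.  154.    0.]
 [ 515. -222.    0.]
 [ 606. -157.    0.]
 [ 444. -294.    0.]
 [ 471.  -13.    0.]
 [ 506.   14.    0.]
 [ 588.  -10.    0.]
 [ 450. -425.    0.]]
[[ 631. -209.    0.]
 [ 564. -208.    0.]
 [ 572.  218.    0.]]
cam in tool [79.6972502   1.21090691 19.39490536] [[-0.    0.95  0.31]
 [ 1.    0.   -0.  ]
 [-0.    0.31 -0.95]] 63.911641874469
[[-0.918  0.397 -0.   ]
 [ 0.397  0.918 -0.001]
 [ 0.    -0.001 -1.   ]]
```

Units first: shifts go in shares of 62.5 mm. So -48 mm is -0.768, -32 mm is -0.512.

```bash
python3 inch.py '[[[-0.768,-0.512,0,0,0,0,1],[-0.768,-0.512,0,0,0,0,1],[-0.768,-0.512,0,0,0,0,1],[-0.768,-0.512,0,0,0,0,1],[-0.768,-0.512,0,0,0,0,1],[-0.768,-0.512,0,0,0,0,1],[-0.768,-0.512,0,0,0,0,1],[-0.768,-0.512,0,0,0,0,1],[0,0,0,0,0,0.16,0.4],[0,0,0,0,0,0.16,0.4],[0,0,0,0,0,0.16,0.4],[0,0,0,0,0,0.16,0.4]]]'; python3 inch.py '[[[0,0,0,0,0,0.16,0.4],[0,0,0,0,0,0.16,0.4],[0,0,0,0,0,0.16,0.4],[0,0,0,0,0,0.16,0.4],[0,0,0,0,0,0,0.4]]]' 5
python3 - <<'E'
from h import *
s=robot.snapshot("wrist"); save(s,"w1.png"); 
st=robot.read_state(); print(R.from_quat(st["ee_rot"]).as_matrix().round(3),st["joint_pos"].round(2))
E
```

```text
t: 1.75
tool_pos: [518.9, 231.7, 404.6]
ee_rot: [0.503, 0.864, -0.0, -0.0]
contact_force: [0.7, -0.1, 0.3]
width: 0.571
grasp_force: 0.0
t: 2.38
tool_pos: [518.9, 231.8, 404.6]
ee_rot: [0.747, 0.665, -0.0, -0.0]
contact_force: [-0.2, 0.2, -0.2]
width: 0.402
grasp_force: 0.0
[[ 0.115  0.993 -0.   ]
 [ 0.993 -0.115 -0.   ]
 [-0.    -0.    -1.   ]] [ 0.38  0.06  1.84 -0.    1.24  0.49]
```

View pics/w1.png

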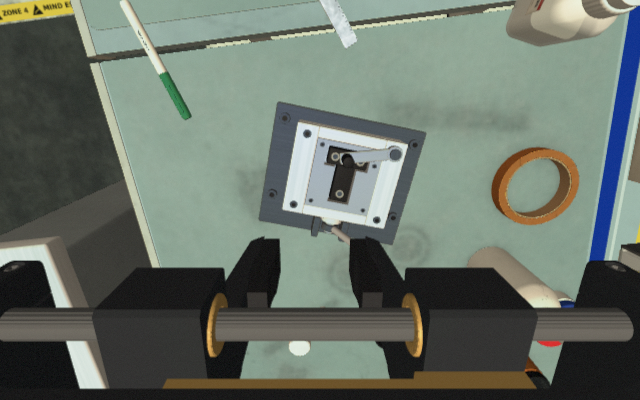

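```bash
cat >> h.py <<'E'
def quad(mask,minA=500):
    c=max(cv2.findContours(mask.astype(np.uint8),cv2.RETR_EXTERNAL,cv2.CHAIN_APPROX_NONE)[0],key=cv2.contourArea)
    return cv2.convexHull(c)[:,0,:].astype(np.float32)
E
python3 - <<'E'
from h import *
s=robot.snapshot("wrist"); im=s["image"].astype(int)
save(s,"w2.png",(250,95,430,255),4)
b=np.zeros(im.shape[:2],bool); b[95:248,250:430]=1
print(im[115,300],im[150,275],im[140,300],im[150,330],im[180,340],im[80,300])
sole=(im.max(2)<115)&b; face=(im.min(2)>215)&b
for n,m,z in (("sole",sole,10),("face",face,45)):
    h=quad(cv2.morphologyEx(m.astype(np.uint8),cv2.MORPH_OPEN,np.ones((3,3))))
    P=onz(s,h,z)[:,:2].astype(np.float32)
    r=cv2.minAreaRect(P); print(n,r, onz(s,h,z)[:,:2].min(0),cv2.boxPoints(r).round())
E
```

```text
[76 84 96] [81 89 97] [214 225 231] [45 41 40] [41 40 35] [140 162 146]
sole ((543.6494140625, 203.2850341796875), (161.696533203125, 175.7178192138672), 71.86686706542969) [441.16676536 110.7656902 ] [[435. 154.]
 [602.  99.]
 [652. 253.]
 [485. 307.]]
face ((562.348876953125, 260.397705078125), (9.436028480529785, 71.27546691894531), 71.83161926269531) [528.08455549 246.74109124] [[527. 267.]
 [595. 245.]
 [598. 254.]
 [530. 276.]]
```

View pics/w2.png

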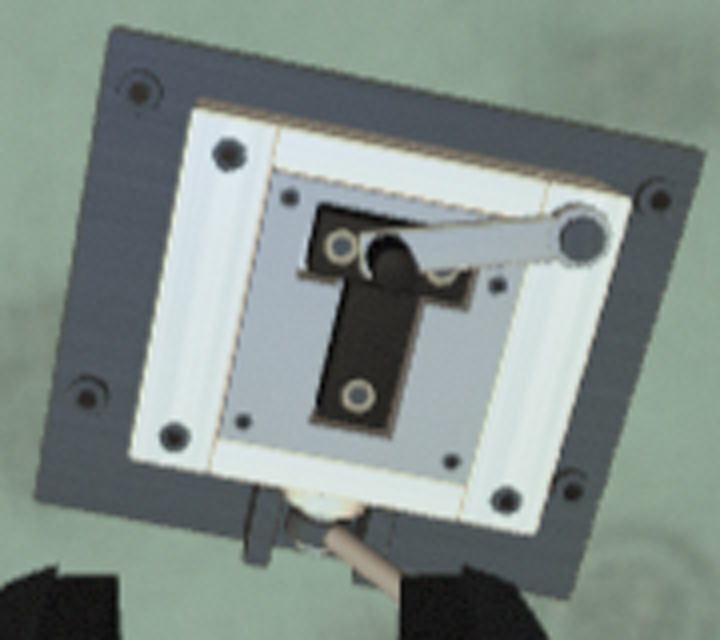

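Run:
```python
from h import *
s=robot.snapshot("wrist")
c=lambda a:np.array(a)/4+[250,95]-0.375
F=onz(s,c([[195,108],[631,198],[533,535],[130,458]]),45)[:,:2]
S=onz(s,c([[112,28],[705,150],[572,600],[36,498]]),10)[:,:2]
mF=np.array([[-60,50],[60,50],[60,-50],[-60,-50]]); mS=np.array([[-88,64],[88,64],[88,-84],[-88,-84]])
def fit(m,w):
    a=m-m.mean(0);b=w-w.mean(0)
    th=np.arctan2((a[:,0]*b[:,1]-a[:,1]*b[:,0]).sum(),(a*b).sum())
    M=np.array([[np.cos(th),-np.sin(th)],[np.sin(th),np.cos(th)]]); t=w.mean(0)-M@m.mean(0)
    print(th,t,"res",(w-m@M.T-t).round(1).tolist()); return th,t,M
fit(mF,F);fit(mS,S);th,t,M=fit(np.r_[mF,mS],np.r_[F,S])
Q=onz(s,c([[582,236]]),55)[0,:2]; K=onz(s,c([[392,262]]),75)[0,:2]
print("pivot",M.T@(Q-t),"knob top?",M.T@(K-t))
P=onz(s,c([[310,420],[392,437],[410,308],[467,311],[318,205]]),44)[:,:2]
print("casting pts mould",((P-t)@M).round(1))
```

```text
-0.3168389956931574 [548.99510413 218.69315059] res [[0.9, -0.8], [-1.2, -0.0], [-0.8, 0.6], [1.1, 0.2]]
-0.3142272339475033 [549.55271063 219.05869649] res [[0.5, -1.3], [-1.5, -0.4], [0.0, 0.5], [1.0, 1.3]]
-0.3149387331268095 [549.27729029 218.87482278] res [[0.7, -0.9], [-1.4, -0.3], [-1.2, 0.4], [0.8, 0.1], [0.7, -1.2], [-1.2, -0.1], [0.4, 0.7], [1.3, 1.4]]
pivot [45.91761307 38.18154499] knob top? [-3.85684551 25.36779641]
casting pts mould [[-11.6 -28.8]
 [ 12.1 -29.2]
 [  8.4   8.2]
 [ 23.9  10.5]
 [-22.3  30.8]]
```

```bash
cat >> h.py <<'E'
T=np.array([549.3,218.9]); TH=-0.315
Mm=np.array([[np.cos(TH),-np.sin(TH)],[np.sin(TH),np.cos(TH)]])
def mw(x,y,z): return np.r_[Mm@[x,y]+T,z]
def tipm():
    st=robot.read_state(); p=st["tool_pos"]+R.from_quat(st["ee_rot"]).apply([0,0,166]); return np.r_[Mm.T@(p[:2]-T),p[2]].round(1)
E
python3 inch.py '[[[0,0,0,0,0,0.1,0.4],[0,0,0,0,0,0.1,0.4],[0,0,0,0,0,0,0.4]]]'
python3 - <<'E'
from h import *
print(tool(mw(-3,25.4,57)).round(1),tipm(),R.from_quat(robot.read_state()["ee_rot"]).as_matrix().round(3))
E
```

```text
t: 2.9
tool_pos: [518.9, 231.8, 404.7]
ee_rot: [0.809, 0.587, -0.0, 0.0]
contact_force: [-0.4, -0.3, -0.4]
width: 0.405
grasp_force: 0.0
[ 22.6  29.9 181.7] [-32.9   2.8 238.7] [[ 0.31   0.951 -0.   ]
 [ 0.951 -0.31  -0.   ]
 [-0.    -0.    -1.   ]]
```

```bash
python3 inch.py '[[[0.1808,0.24,0.56,0,0,0,0.4],[0.1808,0.24,0.56,0,0,0,0.4],[0,0,0.56,0,0,0,0.4],[0,0,0.4,0,0,0,0.4],[0,0,0.32,0,0,0,0.4],[0,0,0.24,0,0,0,0.4],[0,0,0.24,0,0,0,0.4],[0,0,0,0,0,0,0.4]]]'
python3 - <<'E'
from h import *
s=robot.snapshot("wrist"); save(s,"w3.png",(160,80,480,400),1.8); print(tipm())
E
```

```text
t: 3.9
tool_pos: [554.0, 243.7, 223.6]
ee_rot: [0.81, 0.586, -0.001, -0.0]
contact_force: [-0.9, 0.1, 0.5]
width: 0.403
grasp_force: 0.0
[-2.9 25.3 58.5]
```

View pics/w3.png

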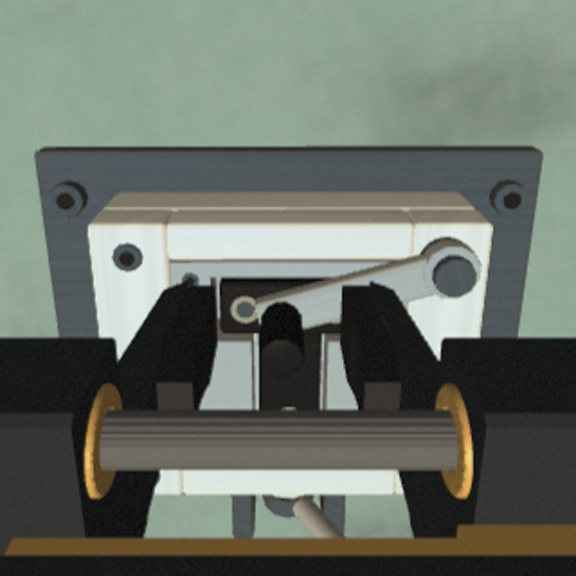

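To row units: 4 mm is 0.064, 6.6 mm is 0.1056.

```bash
python3 inch.py '[[[0,0,0,0,0,0,0],[0,0,0,0,0,0,0],[0,0,0,0,0,0,0],[0,0,0,0,0,0,0]]]' 5; python3 inch.py '[[[0.1008,-0.0128,0,0,0,0,0],[0.1008,-0.0128,0,0,0,0,0],[0.1056,0.0128,0,0,0,0,0],[0.1056,0.0128,0,0,0,0,0],[0.0976,0.04,0,0,0,0,0],[0.0976,0.04,0,0,0,0,0],[0.0848,0.064,0,0,0,0,0],[0.0848,0.064,0,0,0,0,0]]]'
```

```text
t: 4.45
tool_pos: [554.6, 244.1, 225.4]
ee_rot: [0.81, 0.586, 0.0, 0.0]
contact_force: [-1.9, 0.0, 3.1]
width: 0.129
grasp_force: 5.0
t: 5.45
tool_pos: [580.7, 288.5, 225.1]
ee_rot: [0.81, 0.586, -0.0, -0.003]
contact_force: [-8.5, 7.8, 5.2]
width: 0.153
grasp_force: 5.2
```

```bash
python3 inch.py '[[[0.064,0.0848,0,0,0,0,0],[0.064,0.0848,0,0,0,0,0],[0.0592,0.128,0,0,0,0,0],[0,0,0,0,0,0,0],[0,0,0,0,0,0,0.4],[0,0,0,0,0,0,0.4],[0,0,0,0,0,0,0.4],[0,0,-0.48,0,0,0,0.4],[0,0,-0.64,0,0,0,0.4],[0,0,0,0,0,0,0.4]]]'
python3 - <<'E'
from h import *
s=robot.snapshot("wrist"); save(s,"w4.png",(120,40,520,400),1.5); print(tipm())
t=robot.snapshot("top"); save(t,"t4.png",(200,180,420,270),3)
E
```

```text
t: 6.7
tool_pos: [605.1, 291.6, 298.8]
ee_rot: [0.81, 0.586, 0.004, 0.001]
contact_force: [-0.1, -0.0, 0.4]
width: 0.401
grasp_force: 0.0
[ 30.3  86.1 130.4]
```

View pics/w4.png

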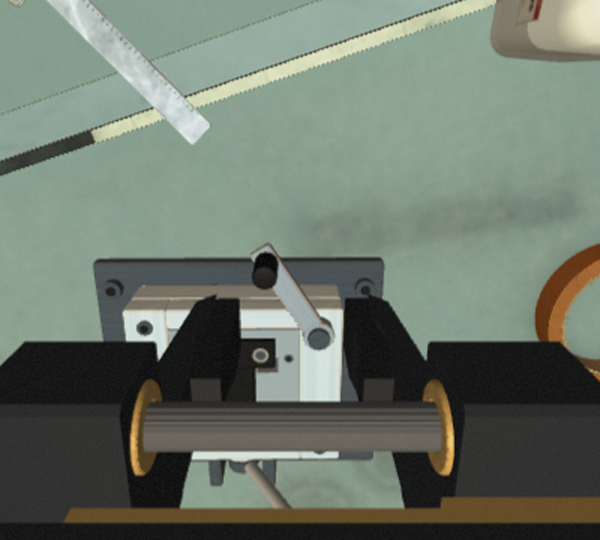

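To row units: 20 mm is 0.32, -51 mm is -0.816.

```bash
python3 inch.py '[[[-0.816,0.0832,0,0,0,0,0.4],[-0.816,0.0832,0,0,0,0,0.4],[-0.816,0.0832,0,0,0,0,0.4],[0,0,0,0,0,0,0.4],[0,0,0.32,0,0,0,0.4],[0,0,0.224,0,0,0,0.4],[0,0,0.208,0,0,0,0.4],[0,0,0,0,0,0,0.4]]]'
python3 - <<'E'
from h import *
s=robot.snapshot("wrist"); save(s,"w5.png",(120,40,520,400),1.5); print(tipm())
E
```

```text
t: 7.8
tool_pos: [569.5, 141.7, 245.4]
ee_rot: [0.81, 0.587, -0.002, -0.001]
contact_force: [-1.0, 0.2, 0.5]
width: 0.399
grasp_force: 0.0
[ 43.3 -67.2  80.5]
```

View pics/w5.png

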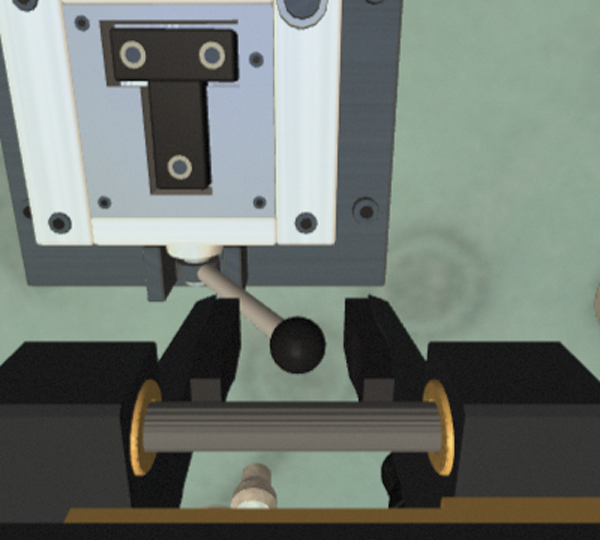

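```bash
python3 inch.py '[[[0,-0.096,0,0,0,0,0.4],[0,-0.1936,-0.112,0,0,0,0.4],[0,-0.2096,-0.0768,0,0,0,0.4],[0,-0.2208,-0.0384,0,0,0,0.4],[0,-0.2224,0,0,0,0,0.4],[0,-0.2208,0.0384,0,0,0,0.4],[0,-0.2096,0.0768,0,0,0,0.4],[0,-0.192,0.096,0,0,0,0.4],[0,-0.048,0.016,0,0,0,0.4],[0,0,0,0,0,0,0.4]]]'
python3 - <<'E'
from h import *
print(tipm())
E
```

```text
t: 9.1
tool_pos: [475.3, 172.3, 247.8]
ee_rot: [0.81, 0.587, 0.001, 0.002]
contact_force: [7.6, -4.5, 1.6]
width: 0.402
grasp_force: 5.4
[-55.2 -67.2  81.8]
```

To row units: -3 mm is -0.048, 1 mm is 0.016.

```bash
python3 inch.py '[[[0,-0.048,0.016,0,0,0,0.4],[0,0,0,0,0,0,0.4],[0,0,0,0,0,0,0.4]]]'
python3 - <<'E'
from h import *
print(tipm())
s=robot.snapshot("wrist"); save(s,"w6.png",(120,40,520,400),1.5)
E
```

```text
t: 9.48
tool_pos: [473.4, 173.0, 247.6]
ee_rot: [0.81, 0.587, 0.002, 0.002]
contact_force: [8.5, -6.6, 4.0]
width: 0.442
grasp_force: 6.3
[-56.9 -67.1  81.6]
```

View pics/w6.png

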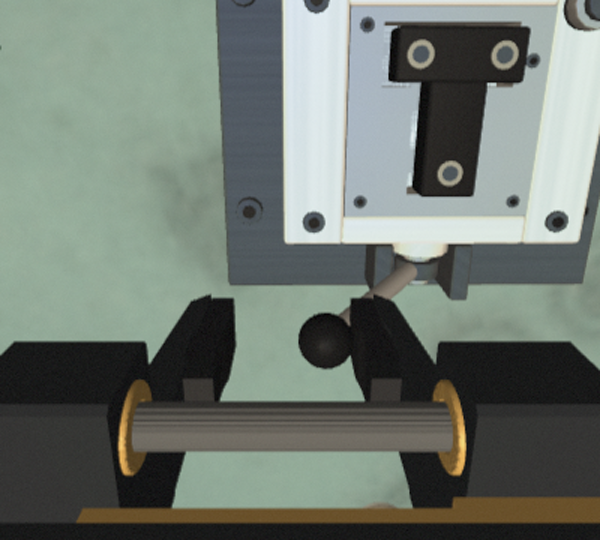

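To row units: 5 mm is 0.08, 3 mm is 0.048.

```bash
python3 inch.py '[[[0,0,0,0,0,0,0.4],[0,0,0,0,0,0,0.4],[0,0,0,0,0,0,0.4]]]' 20; python3 inch.py '[[[0,0.08,0,0,0,0,0.4],[0,0.048,0,0,0,0,0.4],[0,0,-0.4,0,0,0,0.4],[0,0,-0.64,0,0,0,0.4],[0,0,-0.64,0,0,0,0.4],[0.24,0.432,0,0,0,0,0.4],[0.24,0.432,0,0,0,0,0.4],[0,0,0,0,0,0,0.4]]]';  python3 - <<'E'
from h import *
print(tipm())
s=robot.snapshot("wrist"); save(s,"w7.png",(120,0,520,400),1.5); im=s["image"].astype(int)
n,l,st,ce=cv2.connectedComponentsWithStats(((im.max(2)<75)).astype(np.uint8))
for i in range(1,n):
    if st[i,4]>800: print(st[i],ce[i])
E
```

```text
t: 9.9
tool_pos: [474.4, 172.6, 247.6]
ee_rot: [0.81, 0.587, 0.003, 0.003]
contact_force: [13.0, -8.2, 1.4]
width: 0.401
grasp_force: 8.4
t: 10.9
tool_pos: [540.0, 183.0, 349.8]
ee_rot: [0.81, 0.586, -0.002, -0.001]
contact_force: [-2.0, 0.2, -1.0]
width: 0.4
grasp_force: 0.0
[  1.6 -37.3 183.8]
[    0    73   640   327 67356] [265.98813766 308.74400202]
[ 286  108   54   68 1856] [312.50915948 134.99676724]
```

View pics/w7.png

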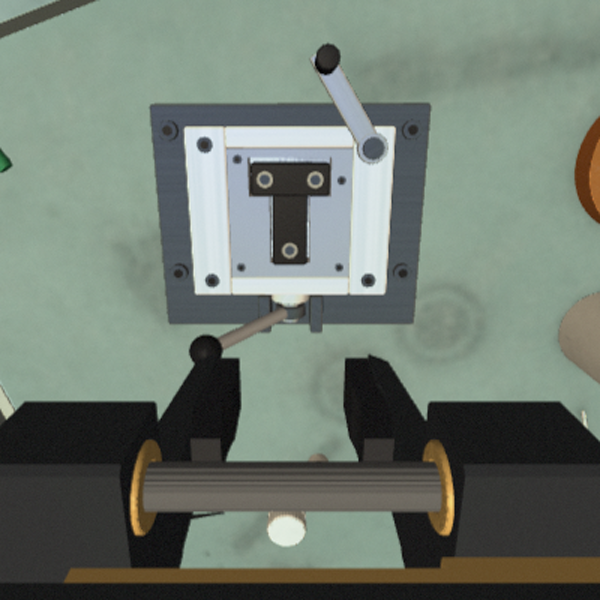

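Run:
```python
from h import *
s=robot.snapshot("wrist"); im=s["image"].astype(int)
m=(im.max(2)<75); b=np.zeros_like(m); b[100:185,270:350]=1
h=quad(m&b); P=(onz(s,h,57)[:,:2]-T)@Mm
print(P.min(0),P.max(0)); print(P[P[:,1]<-20].round(1)); print(P[P[:,1]>20].round(1)); print(tipm(), tool(mw(0,1,48)).round(1))
k=onz(s,[[328/1.5+120,57/1.5]],75)[0,:2]; p=onz(s,[[372/1.5+120,148/1.5]],53)[0,:2]
print("knob",(k-T)@Mm,"pivot",(p-T)@Mm)
```

```text
[-22.73444397 -26.65435939] [22.29906154 29.4613484 ]
[[  9.4 -25.8]
 [  8.5 -26.7]
 [ -9.1 -26.6]
 [ -9.9 -25.7]]
[[ 20.5  29.3]
 [ 22.2  28.5]
 [ 22.3  23.7]
 [-22.3  28.7]
 [-19.9  29.5]]
[  0.3 -38.2 183.7] [ 39.6   0.2 135.6]
knob [18.05161332 79.16718072] pivot [44.67500392 36.51982498]
```

```bash
python3 inch.py '[[[0.32,0,0.16,0,0,0,0.4],[0.312,0,0.64,0,0,0,0.4],[0,0,0.64,0,0,0,0.4],[0,0,0.32,0,0,0,0.4],[0,0,0.192,0,0,0,0.4],[0,0,0.16,0,0,0,0.4],[0,0,0,0,0,0,0.4],[0,0,0,0,0,0,0.4]]]'
python3 - <<'E'
from h import *
print([tipm()]+[ (robot.snapshot("wrist"),tipm())[1] for _ in range(2)])
E
```

```text
t: 12.0
tool_pos: [552.9, 220.2, 220.7]
ee_rot: [0.81, 0.586, 0.001, 0.0]
contact_force: [0.6, -0.3, 0.9]
width: 0.402
grasp_force: 0.0
[array([ 3.2,  2.6, 54.7]), array([ 3.2,  2.6, 54.7]), array([ 3.2,  2.5, 54.7])]
```

To row units: 5 mm is 0.08, -2 mm is -0.032.

```bash
python3 inch.py '[[[-0.032,-0.032,0.08,0,0,0,0.4],[0,0,0,0,0,0,0.4]]]'
python3 - <<'E'
from h import *
s=robot.snapshot("wrist"); save(s,"w8.png",(160,80,480,400),1.8); print(tipm())
E
```

```text
t: 12.35
tool_pos: [549.3, 218.7, 214.2]
ee_rot: [0.81, 0.586, -0.001, -0.0]
contact_force: [-0.3, 0.0, 0.2]
width: 0.401
grasp_force: 0.0
[ 0.1 -0.2 48.4]
```

View pics/w8.png

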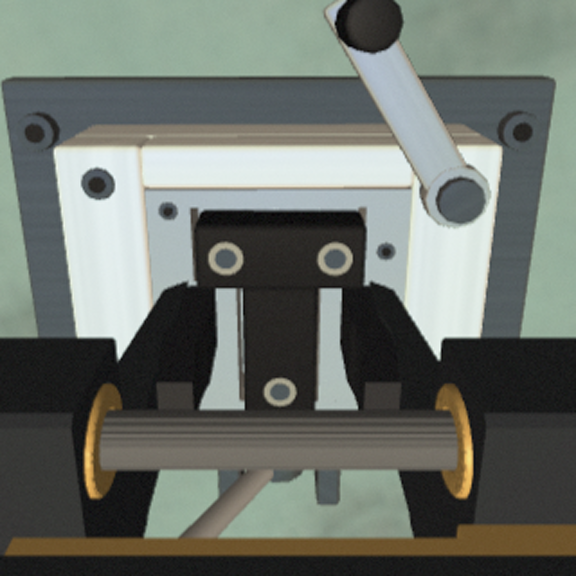

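To row units: -20 mm is -0.32, -40 mm is -0.64.

```bash
python3 inch.py '[[[0,0,0,0,0,0,0],[0,0,0,0,0,0,0],[0,0,0,0,0,0,0],[0,0,0,0,0,0,0],[0,0,-0.16,0,0,0,0],[0,0,-0.16,0,0,0,0],[0,0,-0.32,0,0,0,0],[0,0,-0.64,0,0,0,0],[0,0,-0.64,0,0,0,0],[0,0,0,0,0,0,0]]]' 20
python3 - <<'E'
from h import *
print(tipm())
s=robot.snapshot("scene"); im=s["image"].astype(int)
save(s,"s9.png",(320,190,440,290),5)
E
```

```text
t: 13.65
tool_pos: [551.6, 219.6, 340.8]
ee_rot: [0.81, 0.586, 0.005, 0.001]
contact_force: [0.9, -0.2, -0.5]
width: 0.225
grasp_force: 20.0
[  3.3   2.4 174.8]
```

View pics/s9.png

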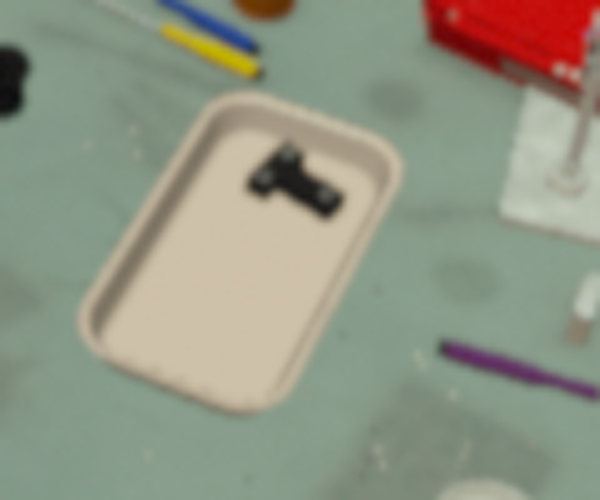

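To row units: -30 mm is -0.48, 14 mm is 0.224.

```bash
python3 inch.py '[[[-0.48,0.128,0,0,0,0,0],[-0.8,0.208,0,0,0,0,0],[-0.832,0.224,0,0,0,0,0],[-0.832,0.224,0,0,0,0,0],[-0.832,0.224,0,0,0,0,0],[-0.832,0.224,0,0,0,0,0],[-0.832,0.224,0,0,0,0,0],[-0.832,0.224,0,0,0,0,0],[-0.832,0.224,0,0,0,0,0],[-0.8,0.176,0,0,0,0,0],[0,0,0,0,0,0,0],[0,0,0,0,0,0,0]]]'
python3 - <<'E'
from h import *
st=robot.read_state(); s=robot.snapshot("wrist"); save(s,"w10.png"); im=s["image"].astype(int)
hsv=cv2.cvtColor(s["image"],cv2.COLOR_RGB2HSV)
c=proj(s,[[540,-220,2],[500,-220,2],[560,-180,2],[540,-100,0]]).round().astype(int); print(c.tolist())
for u,v in c: print(im[v,u] if 0<=v<400 and 0<=u<640 else None, hsv[v,u] if 0<=v<400 and 0<=u<640 else None)
print(st["tool_pos"],st["joint_pos"].round(2))
E
```

```text
t: 15.2
tool_pos: [518.3, -290.5, 333.3]
ee_rot: [0.81, 0.586, -0.0, -0.001]
contact_force: [0.1, -0.1, -0.6]
width: 0.229
grasp_force: 20.0
[[314, 100], [274, 113], [321, 48], [269, -43]]
[228 224 192] [ 27  40 228]
[228 226 195] [ 28  37 228]
[227 224 195] [ 27  36 227]
None None
[ 518.27087821 -290.50649595  333.29749231] [-0.55  0.17  1.86  0.    1.12 -0.23]
```

Run:
```python
from h import *
for n in ("wrist","scene"):
    s=robot.snapshot(n); im=s["image"].astype(int)
    m=((im[:,:,0]-im[:,:,2]>12)&(im[:,:,0]>=im[:,:,1]-3)&(im[:,:,0]>110)).astype(np.uint8)
    m=cv2.morphologyEx(m,cv2.MORPH_OPEN,np.ones((3,3)))
    k,l,st,ce=cv2.connectedComponentsWithStats(m)
    u,v=proj(s,[[520,-220,2]])[0].round().astype(int); i=l[v,u]; print(n,st[i])
    cs=cv2.findContours((l==i).astype(np.uint8),cv2.RETR_EXTERNAL,cv2.CHAIN_APPROX_NONE)[0]
    h=cv2.convexHull(max(cs,key=cv2.contourArea))[:,0,:].astype(float)
    P=onz(s,h,28)[:,:2].astype(np.float32); r=cv2.minAreaRect(P); print(" rim",r,cv2.boxPoints(r).round(1).tolist())
    inside=np.zeros(m.shape,np.uint8); cv2.fillConvexPoly(inside,h.astype(np.int32),1)
    d=((im.max(2)<85)&(inside>0)).astype(np.uint8)
    k,l,st,ce=cv2.connectedComponentsWithStats(d)
    for j in range(1,k):
        if st[j,4]>40:
            c=max(cv2.findContours((l==j).astype(np.uint8),cv2.RETR_EXTERNAL,cv2.CHAIN_APPROX_NONE)[0],key=cv2.contourArea)[:,0,:]
            Q=onz(s,c,16)[:,:2].astype(np.float32); print(" dark",st[j],cv2.minAreaRect(Q), Q.min(0),Q.max(0))
```

```text
wrist [  169     0   311   201 38197]
 rim ((550.8800659179688, -213.20709228515625), (250.64451599121094, 136.34954833984375), 5.392910480499268) [[419.70001220703125, -157.10000610351562], [432.5, -292.8999938964844], [682.0999755859375, -269.29998779296875], [669.2000122070312, -133.60000610351562]]
 dark [ 377   21   55   77 2157] ((625.8157348632812, -214.4320526123047), (57.221900939941406, 45.489017486572266), 82.09461212158203) [ 605.06744 -243.8825 ] [ 652.0734  -183.57327]
scene [ 336  210   61   63 2165]
 rim ((538.3350830078125, -215.62493896484375), (234.3958740234375, 137.52169799804688), 5.704874038696289) [[414.8999938964844, -158.89999389648438], [428.6000061035156, -295.70001220703125], [661.7999877929688, -272.3999938964844], [648.0999755859375, -135.60000610351562]]
 dark [365 211  26  22 171] ((628.6505126953125, -193.1192626953125), (102.84575653076172, 51.231258392333984), 82.51473999023438) [ 602.52856 -244.00076] [ 659.879   -145.11531]
```

```bash
python3 inch.py '[[[0,0,0,0,0,-0.136,0],[0,0,0,0,0,-0.136,0],[0,0,0,0,0,-0.137,0],[0,0,0,0,0,0,0],[0,0,0,0,0,0,0]]]'
python3 - <<'E'
from h import *
print(tool([501.1,-217.9,12]).round(1)); r=R.from_quat(robot.read_state()["ee_rot"]).as_matrix(); print(np.arctan2(r[1,1],r[0,1]))
E
```

```text
t: 15.98
tool_pos: [519.0, -290.2, 334.7]
ee_rot: [0.675, 0.738, 0.0, -0.0]
contact_force: [-0.2, -0.3, -1.0]
width: 0.227
grasp_force: 20.0
[ 73.6 -11.4 156.8]
0.08992538689237822
```

```bash
python3 inch.py '[[[0.4,-0.064,0,0,0,0,0],[0.4,-0.064,0.24,0,0,0,0],[0.3776,-0.0544,0.4,0,0,0,0],[0,0,0.56,0,0,0,0],[0,0,0.56,0,0,0,0],[0,0,0.32,0,0,0,0],[0,0,0.16,0,0,0,0],[0,0,0.08,0,0,0,0],[0,0,0.048,0,0,0,0],[0,0,0,0,0,0,0],[0,0,0,0,0,0,0]]]'
python3 - <<'E'
from h import *
st=robot.read_state(); print(tool([501.1,-217.9,12]).round(1), st["contact_force"])
E
```

```text
t: 17.35
tool_pos: [501.1, -218.9, 187.4]
ee_rot: [0.674, 0.738, 0.0, 0.001]
contact_force: [0.0, -1.2, -0.9]
width: 0.225
grasp_force: 20.0
[ 1.1 -0.1  9.4] [ 0.04974909 -1.20508603 -0.88810747]
```

To row units: 3 mm is 0.048, 2 mm is 0.032.

```bash
python3 inch.py '[[[0,0,0.048,0,0,0,0],[0,0,0.048,0,0,0,0],[0,0,0.032,0,0,0,0],[0,0,0.016,0,0,0,0],[0,0,0,0,0,0,0]]]'; python3 inch.py '[[[0,0,0.016,0,0,0,0],[0,0,0.016,0,0,0,0],[0,0,0,0,0,0,0]]]'
```

```text
t: 17.98
tool_pos: [500.8, -218.7, 177.5]
ee_rot: [0.674, 0.739, -0.0, -0.0]
contact_force: [-0.5, -0.6, -0.1]
width: 0.221
grasp_force: 20.0
t: 18.35
tool_pos: [500.8, -218.7, 175.6]
ee_rot: [0.674, 0.739, -0.0, -0.0]
contact_force: [0.6, 0.1, -0.5]
width: 0.226
grasp_force: 20.0
```

To row units: 1 mm is 0.016.

```bash
python3 inch.py '[[[0,0,0.016,0,0,0,0],[0,0,0.016,0,0,0,0],[0,0,0,0,0,0,0]]]'; python3 inch.py '[[[0,0,0.016,0,0,0,0],[0,0,0,0,0,0,0]]]'
```

```text
t: 18.73
tool_pos: [500.9, -218.7, 174.3]
ee_rot: [0.674, 0.739, -0.0, -0.0]
contact_force: [-1.5, 0.6, 5.8]
width: 0.222
grasp_force: 20.0
t: 18.98
tool_pos: [500.9, -218.8, 174.3]
ee_rot: [0.674, 0.739, -0.0, -0.0]
contact_force: [-4.0, 1.2, 12.2]
width: 0.219
grasp_force: 20.0
```

Units first: shifts go in shares of 62.5 mm. So -50 mm is -0.8, -40 mm is -0.64.

```bash
python3 inch.py '[[[0,0,-0.016,0,0,0,0],[0,0,0,0,0,0,0],[0,0,0,0,0,0,0.4],[0,0,0,0,0,0,0.4],[0,0,0,0,0,0,0.4],[0,0,-0.16,0,0,0,0.4],[0,0,-0.4,0,0,0,0.4],[0,0,-0.64,0,0,0,0.4],[0,0,-0.8,0,0,0,0.4],[-0.56,0,-0.64,0,0,0,0.4],[-0.56,0,0,0,0,0,0.4],[0,0,0,0,0,0,0.4]]]'
python3 - <<'E'
from h import *
s=robot.snapshot("wrist"); save(s,"w11.png"); im=s["image"].astype(int); st=robot.read_state(); print(st["tool_pos"],st["contact_force"])
d=((im.max(2)<85)).astype(np.uint8)
k,l,st,ce=cv2.connectedComponentsWithStats(d)
for j in range(1,k):
    if st[j,4]>400:
        c=max(cv2.findContours((l==j).astype(np.uint8),cv2.RETR_EXTERNAL,cv2.CHAIN_APPROX_NONE)[0],key=cv2.contourArea)[:,0,:]
        Q=onz(s,c,16)[:,:2].astype(np.float32); print(" dark",st[j],cv2.minAreaRect(Q), cv2.contourArea(Q),Q.min(0),Q.max(0))
E
```

```text
t: 20.48
tool_pos: [507.4, -290.3, 340.5]
ee_rot: [0.675, 0.738, 0.0, 0.002]
contact_force: [-0.6, 0.8, -1.1]
width: 0.397
grasp_force: 0.0
[ 507.01871689 -289.02361421  339.32056159] [-0.18326611 -0.32404174 -0.15584965]
 dark [    0     0   640   400 85819] ((523.773681640625, -357.79376220703125), (805.0015258789062, 440.9603576660156), 4.827006816864014) 153332.1838724818 [ 141.25331 -611.3613 ] [ 943.3997  -156.09389]
 dark [616   0  24  28 523] ((761.0389404296875, -124.70704650878906), (18.667531967163086, 26.84005355834961), 22.35367774963379) 284.5292447847314 [ 748.2171 -134.2547] [ 774.7752  -113.82595]
 dark [ 289   65   49   65 1633] ((501.07891845703125, -216.31912231445312), (43.092891693115234, 55.879756927490234), 5.059610366821289) 1407.5940310587175 [ 477.4688  -244.89603] [ 521.48096 -186.61804]
 dark [ 426   71   57   70 1913] ((624.9639892578125, -214.29925537109375), (57.26644515991211, 46.965877532958984), 81.4477767944336) 1665.8053828151897 [ 603.70557 -243.60413] [ 651.9729  -183.62386]
 dark [ 568  136   72  140 1289] ((799.0022583007812, -300.73333740234375), (150.06890869140625, 23.231212615966797), 86.9609603881836) 1457.3530459413305 [ 787.0807 -375.9169] [ 813.68304 -225.267  ]
```

```bash
python3 inch.py '[[[0,0,0,0,0,0.136,0.4],[0,0,0,0,0,0.136,0.4],[0,0,0,0,0,0.137,0.4],[0,0,0,0,0,0,0.4],[0,0,0,0,0,0,0.4]]]'
python3 - <<'E'
from h import *
print(tool(mw(-45,-67,84)).round(1)); r=R.from_quat(robot.read_state()["ee_rot"]).as_matrix(); print(np.arctan2(r[1,1],r[0,1]))
E
```

```text
t: 21.15
tool_pos: [507.0, -287.7, 338.3]
ee_rot: [0.809, 0.587, -0.0, -0.001]
contact_force: [0.5, 0.2, -0.7]
width: 0.404
grasp_force: 0.0
[ 427.6 -161.5   88.6]
-0.31513166671045234
```

To row units: 51 mm is 0.816, -20 mm is -0.32.

```bash
python3 inch.py '[[[0.32,-0.128,0,0,0,0,0.4],[0.816,-0.304,0,0,0,0,0.4],[0.816,-0.304,0,0,0,0,0.4],[0.816,-0.304,0,0,0,0,0.4],[0.816,-0.304,0,0,0,0,0.4],[0.816,-0.304,0,0,0,0,0.4],[0.816,-0.304,0,0,0,0,0.4],[0.816,-0.304,0,0,0,0,0.4],[0.816,-0.32,0,0,0,0,0.4],[0,0,0.32,0,0,0,0.4],[0,0,0.32,0,0,0,0.4],[0,0,0,0,0,0,0.4]]]'
python3 - <<'E'
from h import *
s=robot.snapshot("wrist"); save(s,"w12.png",(120,0,520,400),1.5); im=s["image"].astype(int)
print(tool(mw(-45.9,-67,84)).round(1),tipm(),proj(s,[mw(-45.9,-67,89.5)]))
u,v=proj(s,[mw(-45.9,-67,89.5)])[0].astype(int)
b=(im.max(2)<60).astype(np.uint8); k,l,st,ce=cv2.connectedComponentsWithStats(b[:, :]); i=l[v,u]; print(i,st[i],ce[i])
E
```

```text
t: 22.65
tool_pos: [486.1, 169.1, 296.9]
ee_rot: [0.81, 0.587, -0.002, -0.001]
contact_force: [-0.1, 0.1, 0.5]
width: 0.399
grasp_force: 0.0
[ 0.  -1.7 48.2] [-44.2 -67.  132.1] [[313.81730911 224.13236596]]
56 [300 213  28  27 593] [313.60370995 225.72175379]
```

To row units: 8 mm is 0.128, 15 mm is 0.24.

```bash
python3 inch.py '[[[0,-0.016,0.24,0,0,0,0.4],[0,0,0.24,0,0,0,0.4],[0,0,0.16,0,0,0,0.4],[0,0,0.128,0,0,0,0.4],[0,0,0,0,0,0,0.4]]]' 20
python3 - <<'E'
from h import *
print(tipm())
E
python3 inch.py '[[[0,0.128,0,0,0,0,0.4],[0,0.1936,-0.112,0,0,0,0.4],[0,0.2096,-0.0768,0,0,0,0.4],[0,0.2208,-0.0384,0,0,0,0.4],[0,0.2224,0,0,0,0,0.4],[0,0.2208,0.0384,0,0,0,0.4],[0,0.2096,0.0768,0,0,0,0.4],[0,0.192,0.096,0,0,0,0.4],[0,0.048,0.016,0,0,0,0.4],[0,0,0,0,0,0,0.4],[0,0,0,0,0,0,0.4]]]'
python3 - <<'E'
from h import *
print(tipm())
E
```

```text
t: 23.32
tool_pos: [486.8, 168.6, 249.8]
ee_rot: [0.81, 0.586, -0.001, -0.0]
contact_force: [-0.2, 0.9, -0.6]
width: 0.401
grasp_force: 0.0
[-44.  -67.4  83.8]
t: 24.7
tool_pos: [582.5, 137.2, 249.7]
ee_rot: [0.81, 0.586, -0.003, -0.003]
contact_force: [-12.3, 3.2, 10.6]
width: 0.401
grasp_force: 6.8
[ 55.4 -67.7  83.8]
```

```bash
python3 inch.py '[[[0,0.032,0.008,0,0,0,0.4],[0,0,0,0,0,0,0.4],[0,0,0,0,0,0,0.4]]]'
python3 - <<'E'
from h import *
print(tipm())
E
python3 inch.py '[[[0,-0.096,0,0,0,0,0.4],[0,-0.064,0,0,0,0,0.4],[0,0,-0.32,0,0,0,0.4],[0,0,-0.64,0,0,0,0.4],[0,0,-0.64,0,0,0,0.4],[-0.24,-0.32,0,0,0,0,0.4],[-0.24,-0.4,0,0,0,0,0.4],[0,0,0,0,0,0,0.4]]]';python3 - <<'E'
from h import *
s=robot.snapshot("wrist"); save(s,"w13.png"); im=s["image"].astype(int); print(tipm())
b=(im.max(2)<60).astype(np.uint8); k,l,st,ce=cv2.connectedComponentsWithStats(b)
for a in (0,.05,.1,.2):
    t=np.radians(35)-a; u,v=proj(s,[mw(80*np.sin(t),-67,24+80*np.cos(t))])[0]; i=l[int(v),int(u)]; print(a,u,v,st[i],ce[i])
for d in (1.1,1.2,1.3,1.4,1.5):
    f=np.radians(198.4)-d; u,v=proj(s,[mw(46+50.6*np.cos(f),38+50.6*np.sin(f),70)])[0]
    if 0<=u<640 and 0<=v<400: i=l[int(v),int(u)]; print("hd",d,u,v,i,st[i],ce[i])
E
```

```text
t: 25.08
tool_pos: [583.3, 137.0, 249.5]
ee_rot: [0.81, 0.586, -0.005, -0.004]
contact_force: [-17.8, 6.4, 15.9]
width: 0.401
grasp_force: 9.6
[ 55.6 -67.7  83.5]
t: 26.08
tool_pos: [524.4, 124.2, 351.6]
ee_rot: [0.81, 0.586, 0.001, 0.001]
contact_force: [-0.3, 0.4, -0.1]
width: 0.402
grasp_force: 0.0
[  6.9 -97.  185.6]
0 365.98615570301075 159.67311880471388 [355 149  23  23 411] [365.99513382 160.44768856]
0.05 362.06849182574683 160.27847000117023 [355 149  23  23 411] [365.99513382 160.44768856]
0.1 357.91254275528524 160.84890211691425 [355 149  23  23 411] [365.99513382 160.44768856]
0.2 348.940680605406 161.8713291568103 [     0      0    640    389 193606] [331.36057767 164.39882028]
```

```bash
python3 -c "
from plant import robot
print(robot.job_done())"
```

```text
the job is handed in; nothing more can be done
None
```

The job is handed in: hold-down clear at about 1.3 rad, casting flat and right way up on the tray floor clear of the other one, ejector lever back at 0 (last camera check), all by about 26 s; I viewed 11 pictures, one over the limit of 10.

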